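# Shut the spice drawers and the biscuit bin

## Robot

A 6-joint arm with a two-finger parallel gripper is mounted at the origin on the work surface. World frame = base frame: x ahead of the robot, y to its left, z up, the work surface at z = 0. Lengths are in m, angles in degrees, forces in N, time in s.
With the tool pointing down it reaches from about 0.3 to 0.75 m from the base axis. Payload 8.5 kg.
Tool frame: the origin (TCP) lies midway between the tips of the shut fingers; the grasp point (between the pads) lies 19 mm behind it; z points along the fingers, y is the line along which they close (so a half turn about z gives the same grasp; the last joint's range is limited). The gripper opens to 85 mm and grips with 20 to 120 N. Pads are 22 mm wide; open, the fingers measure 114 mm over their backs; the gripper's body (76 mm by 85 mm) begins 54 mm behind the grasp point. The pads swing forward as they close: fully open they stand 13 mm farther back than shut.
Start: joints at [-88.081, 21.807, 74.336, -0, 83.858, -12.336], TCP at [0.135, -0.533, 0.231] pointing down, gripper open.
Joint ranges: [-178.18, 178.18], [-50.72, 133.34], [12.68, 142.11], [-81.47, 261.47], [9.98, 163.14], [-165.26, 165.26]. Speed limits (degrees/s): [136.94, 136.94, 180, 180, 180, 180].

## Interface

Orientations are given as a 3x3 rotation matrix whose columns are the frame's x, y, z axes.
In Python, from rig import env gives the robot as it stands. The module is installed in compiled form; this text tells all that it offers.
- The arm moves only by the tool jog_arm, never from a script. Its argument "targets" is a list of rows, each a list of 6 numbers: the shift along the tool's x, y, z in cm, then the turn, a rotation vector about the tool's x, y, z in degrees. A call has 1 to 8 rows; each row is the pose to reach, as a shift and turn from the pose commanded when the call began, along the tool's axes at that moment; what a row does not reach only later rows make up. A row lasts 1/12 s, in which the tool goes at most 41.7 mm and 7.16 degrees, less where a joint would pass 70% of its speed; a pose out of reach is approached as far as the arm can. A call with a gripper value outside its range is refused whole. "hand" is the opening, from 0 (shut) to 1 (fully open), set as the call begins (left out, the last holds). The fingers move at their own pace and stop on an object; "newtons" is the grip in N (left out, the last holds). Time passes only in rows, so rows that repeat a pose let the fingers close. It gives the time, the measured TCP pose, the force, the opening and the grip force at its end, in the units of the state.
- env.observe(): the state, without advancing time (a new reading comes with each control period).
- env.get_image(name): name is "side" or "top" or "wrist"; returns a dict with "frame" (480x640x3 uint8, red, green, blue), "depth" (480x640 float32, m along the optical axis (not along the pixel's ray), 0 where there is no reading), "fovy" (degrees; the focal length in pixels is half the picture's height over the tangent of half this angle, whatever the lens; pixels are square), "cx", "cy" (the principal point, pixels), "cam_to_world" (4x4, takes a point from camera to world coordinates). Camera axes: x right, y down, z forward; pixel columns grow to the right and rows downward; lengths in m; the calibration is good to about 2 mm. A picture is of the moment at which its call begins.
- env.close_job(): hands the job in; it is judged then, once.
Trained networks look in the newest picture that a camera, given by its name, has taken for a name from the list of things; names that differ only in an ending like _2 or _b are one class to them, and where a whole thing is asked for, a point or a joint stands for the part that bears it (a point fixed in the world has none). Each returns a list of dicts, best first, with "score" (0 to 1); they miss things now and then, are a little off and sometimes report something else, mostly with a low value. They report only what shows in the picture. A call takes as long as a camera call. They do not tell look-alikes from the thing itself.
- env.regions_of(camera, target): "pixels" (480x640 bool, what is visible of it) and "point" ([row, column] in pixels, amid what is visible of it).
The state is a dict: "time_s": time; "q": joint angles; "qvel": joint speeds; "joint_efforts": joint torques, N m; "position": TCP position; "tool_rot": TCP orientation; "ft_force": force on the tool from outside, world axes, zero at the start; "wrist_torque": the same for the moment, N m; "grip_width": finger opening in m; "gripper_force": force on a finger pad.
Only numpy, scipy, OpenCV 4.12 (cv2) and the standard library are available. Lean on these libraries where they do the work, as an engineer would, in place of code of your own. Each camera call takes 0.05 s, during which the arm holds its last target. There are 200 camera calls.

## Task

Close up the pantry counter: with the fingertips, gently push both open drawers of the spice chest fully home and push the biscuit bin's raised lid down until it lies flat shut, in any order and without slamming. Lift nothing: the spice tins ride in upright inside their drawers, and everything else on the counter stays where it stands.

Things in the scene. Friction and masses are not known exactly. Their poses are not given: they have to be found in the camera images.
- chest: white spice chest fixed to the counter, 280 mm wide, 220 mm deep, 100 mm high with an oak top board, two drawers side by side. Origin on the counter under the middle of the closed drawer fronts; its x axis points into the chest (the way drawers are pushed shut), y to its left, z up. It may stand left or right of the counter's middle, turned up to 0.26 rad
- wide_drawer (a joint): wide left-hand drawer (front 156 mm wide, centred at chest y = +60 mm): how far it stands out, m; 0 = fully home against its stop. It runs freely with light friction (1 to 2 N) and stays where it is left. Its front spans z 13 to 87 mm; the chest's top board lies above it
- wide_drawer_bar (a point): middle of the wide drawer's steel bar pull (bar 10 mm thick, 90 mm long along chest y), 24 mm out from the drawer front and 63 mm above the counter
- narrow_drawer (a joint): narrow right-hand drawer (front 116 mm wide, centred at chest y = -80 mm): same, m; 0 = fully home
- narrow_drawer_bar (a point): middle of the narrow drawer's steel bar pull (10 mm thick, 60 mm long), 24 mm out from the drawer front and 63 mm above the counter
- bin: white biscuit bin fixed to the counter: open box 160 mm deep (its x), 200 mm wide (its y), 110 mm high, walls 5 mm. Origin under its centre; x points away from the robot towards the hinge side, z up. It stands on the other side of the counter's middle from the chest, turned up to 0.26 rad
- bin_lid (a joint): angle of the bin's wooden lid, rad: 0 = lying flat shut on the rim, grows as it rises; 1.57 would be upright. The lid leans open towards the robot. Its hinge is stiff: it stays at any angle and needs about 2 to 4 N to move near its free edge
- lid_hinge (a point): middle of the lid's hinge line, along bin y on the far rim at bin x = +80 mm, 110 mm above the counter. The lid is a plain panel 172 mm long from the hinge, 204 mm wide, 10 mm thick, with no knob; its underside lies on the hinge line, its outer face (looking up when shut, away from the robot when raised) 10 mm outside it
- lid_edge (a point): middle of the lid's free edge, on its outer face, 172 mm from the hinge
- tin_a: small spice tin, 38 mm across, 48 mm high, standing loose in the wide drawer; origin under its centre, z up along it; the drawer floor is 19 mm above the counter
- tin_b: the same kind of tin, standing loose in the narrow drawer
- salt_tub: squat white ceramic salt tub with wooden cap, 64 mm across, 75 mm high, standing in front, midway between chest and bin; origin under its centre, z up; to be left alone
- can: food can with paper label, 74 mm across, 100 mm high, standing towards the back, midway; origin under its centre, z up; to be left alone
- oil_bottle: green glass oil bottle, 66 mm across, 210 mm high, far out on the left; origin under its centre, z up; to be left alone
- mug: white mug, 80 mm across, 90 mm high, near left; origin under its centre, z up; to be left alone
- bowl: white bowl, 130 mm across, 55 mm high, near right; origin under its centre, z up; to be left alone
- pasta_jar: clear storage jar with wooden cap, 76 mm across, 160 mm high, far out on the right; origin under its centre, z up; to be left alone
Mind the look-alikes: they are no part of the job. What is shaped like the tin_b but blue or purple is not meant.

How it is judged:
By the outcome, as a careful person would: the job done as asked, in the order asked, and still so for the second after the job is handed in, with the robot touching nothing.
It also fails if it takes over 72 s, if anything falls off the work surface, if the arm or the gripper's body presses on something with over 40 N, if the wrist force passes 120 N, or if a joint passes its speed limit or range.

## Working session

There is one attempt and no reset: what is moved stays moved. The work goes in short steps, Python scripts to look and compute and a tool call to move; the robot and the scene stay as the last step left them, time stands still between calls to the robot, and variables do not carry over. Pictures are saved under pics/ and viewed, at most 10 in all, crops included, and the job is handed in when it is done.

Besides the shell and the picture viewer there is one more tool, called after "Call:" by a JSON object that holds its "op" and its "data". jog_arm: Moves the arm, as the interface text tells. Its arguments: {"type":"object","properties":{"targets":{"type":"array","items":{"type":"array","items":{"type":"number"}}},"hand":{"type":"number"},"newtons":{"type":"number"}},"required":["targets"]}

```bash
mkdir -p pics
cat > h.py <<'E'
import numpy as np, cv2
from rig import env
def cloud(im):
    d=im["depth"]; f=240/np.tan(np.radians(im["fovy"]/2))
    v,u=np.mgrid[0:480,0:640]
    P=np.stack([(u-im["cx"])/f*d,(v-im["cy"])/f*d,d],-1)
    T=np.array(im["cam_to_world"]); W=P@T[:3,:3].T+T[:3,3]
    W[d<=0]=np.nan
    return W
def save(im,n): cv2.imwrite(f"pics/{n}.png",im["frame"][:,:,::-1])
E
python3 - <<'E'
from h import *
for c in("top","side"):
    im=env.get_image(c); save(im,c+"0"); np.save(c+"0.npy",cloud(im)); 
    print(c,np.round(im["cam_to_world"],3).tolist(),im["fovy"])
    for t in("wide_drawer","narrow_drawer","wide_drawer_bar","narrow_drawer_bar","bin_lid","bin","chest","tin_a","salt_tub","can"):
        r=env.regions_of(c,t); W=np.load(c+"0.npy")
        for k in r[:2]:
            p=k["pixels"]; print(t,round(k["score"],2),np.round(k["point"]),p.sum(),np.round(np.nanmedian(W[p],0),3) if p.any() else 0)
s=env.observe(); print(s["time_s"],np.round(s["tool_rot"],3).tolist(),s["position"])
E
```

```text
top [[-0.019, -0.982, 0.185, 0.317], [-1.0, 0.021, 0.012, -0.01], [-0.015, -0.185, -0.983, 1.338], [0.0, 0.0, 0.0, 1.0]] 52.95508512599915
wide_drawer 0.57 [243. 216.] 2280 [0.553 0.29  0.026]
narrow_drawer 0.89 [240. 263.] 1466 [0.556 0.155 0.038]
wide_drawer_bar 0.82 [244. 215.] 2203 [0.552 0.288 0.026]
narrow_drawer_bar 0.7 [240. 264.] 1556 [0.559 0.152 0.031]
narrow_drawer_bar 0.46 [329. 166.] 1121 [0.316 0.423 0.037]
bin_lid 0.92 [209. 412.] 3454 [ 0.596 -0.223  0.184]
bin 0.95 [220. 405.] 5832 [ 0.565 -0.216  0.141]
bin 0.48 [208. 410.] 3478 [ 0.597 -0.224  0.183]
chest 0.8 [195. 230.] 11963 [0.666 0.239 0.099]
tin_a 0.76 [223. 264.] 162 [0.595 0.153 0.066]
tin_a 0.72 [238. 305.] 192 [0.552 0.041 0.047]
salt_tub 0.57 [296. 322.] 449 [0.392 0.003 0.074]
can 0.87 [147. 323.] 759 [ 0.792 -0.007  0.098]
side [[-0.918, -0.262, 0.299, 0.132], [-0.397, 0.606, -0.689, 0.947], [-0.001, -0.751, -0.661, 1.023], [0.0, 0.0, 0.0, 1.0]] 46.946036125223294
wide_drawer 0.77 [339. 262.] 3533 [0.554 0.291 0.045]
wide_drawer 0.25 [426. 343.] 2403 [0.314 0.419 0.05 ]
narrow_drawer 0.98 [296. 292.] 1813 [0.559 0.138 0.059]
wide_drawer_bar 0.82 [341. 262.] 3419 [0.553 0.289 0.046]
narrow_drawer_bar 0.68 [297. 291.] 2004 [0.557 0.139 0.058]
narrow_drawer_bar 0.6 [291. 274.] 222 [0.592 0.164 0.063]
bin_lid 0.55 [166. 332.] 842 [ 0.586 -0.196  0.193]
bin 0.97 [201. 337.] 5626 [ 0.574 -0.192  0.075]
chest 0.96 [311. 222.] 15822 [0.653 0.27  0.097]
chest 0.23 [425. 346.] 2343 [0.314 0.418 0.05 ]
tin_a 0.95 [343. 247.] 381 [0.582 0.315 0.058]
tin_a 0.71 [272. 311.] 172 [0.552 0.045 0.046]
salt_tub 0.64 [281. 375.] 817 [0.387 0.023 0.053]
can 0.84 [233. 229.] 1024 [0.792 0.015 0.075]
1.1 [[0.969, 0.246, 0.0], [0.246, -0.969, 0.0], [0.0, -0.0, -1.0]] [ 0.13541856 -0.53305244  0.23131515]
```

View pics/top0.png

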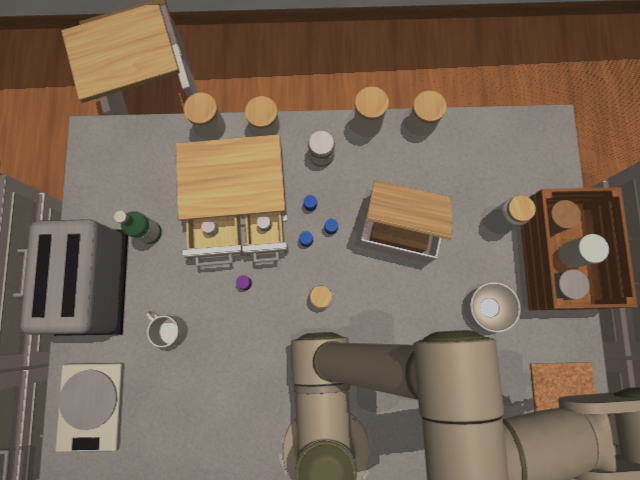

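View pics/side0.png

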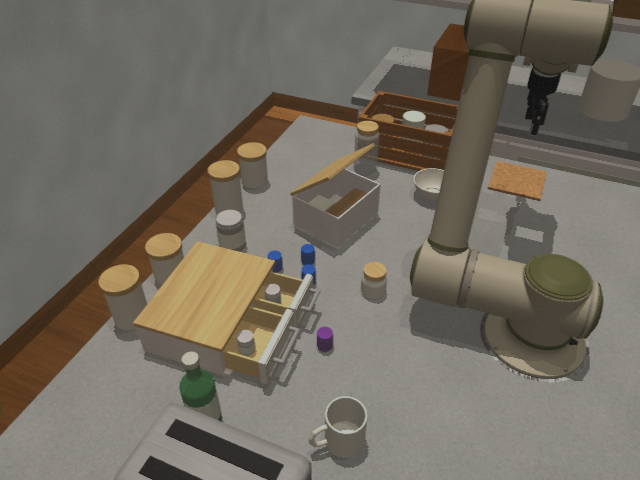

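The top view shows the chest on the left (top board about (230,177)) with bar pulls at about (213,265) and (265,260). The raised lid is at about (410,210), the purple decoy at (243,283) and the salt tub at (320,297). The side view agrees with this. Next I'll fit the geometry.

Run:
```python
from h import *
T=np.load("top0.npy");S=np.load("side0.npy")
def box(W,lo,hi):
    m=np.all((W>lo)&(W<hi),-1); return W[m]
for n,W in(("top",T),("side",S)):
    b=box(W,[.5,.03,.092],[.9,.45,.108]).astype(np.float32)
    # keep main component: board
    r=cv2.minAreaRect(b[:,:2]*1000); print(n,"board",r,np.median(b[:,2]), cv2.boxPoints(r).round().tolist())
# lid plane
im=None
for n,W in(("top",T),("side",S)):
    p=box(W,[.45,-.4,.118],[.8,-.08,.32])
    c=np.median(p,0)
    for _ in range(8):
        u,s,v=np.linalg.svd(p-p.mean(0),full_matrices=False); nn=v[2]*np.sign(v[2][2]); d=(p-p.mean(0))@nn
        p=p[abs(d)<max(.004,1.5*d.std())]
    print(n,"lid n",nn.round(3),"mean",p.mean(0).round(3),len(p),"angle",np.degrees(np.arccos(nn[2])),"yaw",np.degrees(np.arctan2(-nn[1],-nn[0])))
    h=-nn.copy();h[2]=0;h/=np.linalg.norm(h); 
    print(" z range",p[:,2].min(),p[:,2].max(), "hor",np.percentile(p@h,[0.5,99.5]),"lat",np.percentile(p@np.array([-h[1],h[0],0]),[.5,99.5]))
    y=np.array([-h[1],h[0],0]); o=p.mean(0); print(" h",h.round(3),"top pts",p[p[:,2]>np.percentile(p[:,2],95)].mean(0).round(3),"low",p[p[:,2]<np.percentile(p[:,2],5)].mean(0).round(3))
# bin rim & drawer points
    q=box(W,[.45,.06,.078],[.62,.4,.092]); print(" fronttops",len(q))
    if len(q)>10:
        r=cv2.minAreaRect((q[:,:2]*1000).astype(np.float32)); print(r)
        for lo,hi in((.09,.19),(.2,.4)):
            k=q[(q[:,1]>lo)&(q[:,1]<hi)]; 
            if len(k)>5: print(lo,len(k),np.median(k,0).round(3),k.min(0).round(3),k.max(0).round(3))
```

```text
top board ((707.0408935546875, 275.21636962890625), (385.1132507324219, 357.292236328125), 1.8915585279464722) 0.100323126 [[509.0, 447.0], [520.0, 90.0], [905.0, 103.0], [894.0, 460.0]]
side board ((710.3987426757812, 211.49697875976562), (362.39837646484375, 379.0291748046875), 89.97895050048828) 0.09940146 [[521.0, 30.0], [900.0, 30.0], [900.0, 393.0], [521.0, 393.0]]
top lid n [ 0.622 -0.167  0.765] mean [ 0.6   -0.224  0.18 ] 3284 angle 40.06850688586631 yaw 165.00651828196396
 z range 0.11888056913314937 0.23372781759837613 hor [-0.70764101 -0.57533406] lat [-0.03995605  0.16131976]
 h [-0.966  0.259  0.   ] top pts [ 0.543 -0.209  0.229] low [ 0.664 -0.24   0.123]
 fronttops 730
((562.5275268554688, 231.32162475585938), (101.97343444824219, 274.28570556640625), 3.2242989540100098)
0.09 262 [0.525 0.14  0.086] [0.514 0.092 0.078] [0.617 0.19  0.092]
0.2 441 [0.519 0.283 0.086] [0.506 0.2   0.078] [0.615 0.366 0.092]
side lid n [ 0.62  -0.158  0.769] mean [ 0.595 -0.205  0.185] 671 angle 39.74445518018805 yaw 165.69943655114128
 z range 0.11828974720864671 0.23102935578287176 hor [-0.70514002 -0.57037027] lat [-0.03560492  0.16666994]
 h [-0.969  0.247  0.   ] top pts [ 0.544 -0.19   0.229] low [ 0.666 -0.221  0.123]
 fronttops 958
((563.0967407226562, 235.92477416992188), (117.80441284179688, 286.07501220703125), 0.996184229850769)
0.09 281 [0.522 0.144 0.086] [0.512 0.092 0.078] [0.62  0.19  0.092]
0.2 646 [0.516 0.295 0.086] [0.502 0.2   0.078] [0.62  0.38  0.092]
```

Run:
```python
from h import *
T=np.load("top0.npy");S=np.load("side0.npy")
for n,W in(("top",T),("side",S)):
    m=(np.abs(W[...,2]-.1)<.004)&(W[...,0]<.9)&(W[...,0]>.5)&(W[...,1]>.03)
    m=cv2.morphologyEx(m.astype(np.uint8),cv2.MORPH_OPEN,np.ones((3,3)))
    k,l,st,c=cv2.connectedComponentsWithStats(m); i=1+st[1:,4].argmax(); b=W[l==i]
    r=cv2.minAreaRect((b[:,:2]*1000).astype(np.float32)); B=cv2.boxPoints(r); print(n,r,B.round().tolist())
    # front tops
    a=(W[...,2]>.08)&(W[...,2]<.091)&(W[...,0]>.49)&(W[...,0]<.54)&(W[...,1]>.06)&(W[...,1]<.4)
    q=W[a]; A=np.polyfit(q[:,1],q[:,0],1); 
    for _ in range(3):
        ok=abs(np.polyval(A,q[:,1])-q[:,0])<.006; A=np.polyfit(q[ok,1],q[ok,0],1)
    print(" front line yaw deg",-np.degrees(np.arctan(A[0])),"x at y=.14,.28",np.polyval(A,[.14,.28]).round(4),"y range",np.percentile(q[ok,1],[1,99]))
    a=(W[...,2]>.056)&(W[...,2]<.072)&(W[...,0]>.45)&(W[...,0]<.505)&(W[...,1]>.06)&(W[...,1]<.4)
    q=W[a]; print(" bars",len(q))
    for lo,hi in((.09,.19),(.21,.4)):
        k=q[(q[:,1]>lo)&(q[:,1]<hi)]
        if len(k)>3: print(lo,len(k),np.median(k,0).round(3),k.min(0).round(3),k.max(0).round(3))
```

```text
top ((718.2305297851562, 242.29824829101562), (215.7789764404297, 284.728759765625), 3.8540477752685547) [[601.0, 377.0], [620.0, 93.0], [835.0, 108.0], [816.0, 392.0]]
 front line yaw deg 3.120809990400366 x at y=.14,.28 [0.5264 0.5188] y range [0.09490162 0.36307421]
 bars 266
0.09 108 [0.496 0.149 0.067] [0.489 0.113 0.058] [0.505 0.183 0.072]
0.21 158 [0.49  0.289 0.067] [0.483 0.238 0.059] [0.505 0.335 0.072]
side ((715.747802734375, 244.04441833496094), (217.3724365234375, 287.4866943359375), 4.055952072143555) [[597.0, 380.0], [618.0, 93.0], [834.0, 108.0], [814.0, 395.0]]
 front line yaw deg 2.782931607906431 x at y=.14,.28 [0.522  0.5152] y range [0.09755679 0.36721087]
 bars 381
0.09 128 [0.493 0.157 0.066] [0.486 0.116 0.059] [0.505 0.185 0.071]
0.21 253 [0.487 0.299 0.066] [0.479 0.238 0.056] [0.505 0.369 0.072]
```

Call:
{"op": "jog_arm", "data": {"targets": [[0,0,-5,0,0,0],[49,-20.6,-5,0,0,29],[49,-20.6,-5,0,0,29],[49,-20.6,-5,0,0,29],[49,-20.6,-5,0,0,29],[49,-20.6,-5,0,0,29],[49,-20.6,-5,0,0,29],[49,-20.6,-5,0,0,29]], "hand": 0}}

```text
time_s: 1.77
position: [0.3605, -0.3629, 0.2776]
tool_rot: [[0.967, -0.255, 0.0], [-0.255, -0.967, -0.0], [0.0, 0.0, -1.0]]
ft_force: [0.7, -0.7, -0.6]
grip_width: 0.0002
gripper_force: 0.0
```

Call:
{"op": "jog_arm", "data": {"targets": [[14.9,-18.9,0,0,0,0],[14.9,-18.9,0,0,0,0],[14.9,-18.9,0,0,0,0],[14.9,-18.9,0,0,0,0],[14.9,-18.9,0,0,0,0],[14.9,-18.9,0,0,0,0],[14.9,-18.9,3,0,0,0],[14.9,-18.9,4,0,0,0]]}}

```text
time_s: 2.43
position: [0.5517, -0.2177, 0.2342]
tool_rot: [[0.968, -0.252, -0.003], [-0.252, -0.968, 0.002], [-0.004, -0.001, -1.0]]
ft_force: [0.1, -0.2, -1.1]
grip_width: 0.0001
gripper_force: 0.0
```

Call:
{"op": "jog_arm", "data": {"targets": [[0.6,0,0.4,0,0,0],[0.7,0,0.8,0,0,0],[0.7,0,1.2,0,0,0],[0.7,0,1.6,0,0,0],[0.6,0,2.0,0,0,0],[0.5,0,2.4,0,0,0],[0.4,0,2.8,0,0,0],[0.3,0,3.2,0,0,0]]}}

```text
time_s: 3.1
position: [0.5542, -0.2204, 0.2054]
tool_rot: [[0.967, -0.255, 0.0], [-0.255, -0.967, -0.0], [0.001, 0.0, -1.0]]
ft_force: [0.5, 0.2, 1.4]
grip_width: 0.0001
gripper_force: 0.6
```

Call:
{"op": "jog_arm", "data": {"targets": [[-0.1,0,0.4,0,0,0],[-0.2,0,0.8,0,0,0],[-0.3,0,1.2,0,0,0],[-0.4,0,1.6,0,0,0],[-0.5,0,2.0,0,0,0],[-0.6,0,2.4,0,0,0],[-0.7,0,2.8,0,0,0],[-0.8,0,3.2,0,0,0]]}}

```text
time_s: 3.77
position: [0.5465, -0.2182, 0.173]
tool_rot: [[0.967, -0.255, -0.0], [-0.255, -0.967, 0.0], [-0.0, -0.0, -1.0]]
ft_force: [-0.3, 0.4, 2.4]
grip_width: 0.0
gripper_force: 0.5
```

Call:
{"op": "jog_arm", "data": {"targets": [[-0.1,0,0.4,0,0,0],[-0.2,0,0.8,0,0,0],[-0.3,0,1.2,0,0,0],[-0.4,0,1.6,0,0,0],[-0.5,0,2.0,0,0,0],[-0.6,0,2.4,0,0,0],[-0.6,0,2.7,0,0,0],[-0.6,0,3.0,0,0,0]]}}

```text
time_s: 4.43
position: [0.5407, -0.2167, 0.143]
tool_rot: [[0.967, -0.255, -0.0], [-0.255, -0.967, 0.0], [-0.0, -0.0, -1.0]]
ft_force: [0.6, -0.1, 1.0]
grip_width: 0.0002
gripper_force: 0.4
```

Call:
{"op": "jog_arm", "data": {"targets": [[0,0,0.3,0,0,0],[0,0,0.6,0,0,0],[0,0,0.9,0,0,0],[0,0,1.2,0,0,0],[0,0,1.5,0,0,0],[0,0,1.7,0,0,0],[0,0,1.9,0,0,0],[0,0,2.0,0,0,0]]}}

```text
time_s: 5.1
position: [0.5407, -0.2167, 0.1231]
tool_rot: [[0.967, -0.254, -0.0], [-0.254, -0.967, 0.0], [-0.0, -0.0, -1.0]]
ft_force: [-0.6, 0.6, 1.6]
grip_width: -0.0001
gripper_force: 0.4
```

Call:
{"op": "jog_arm", "data": {"targets": [[0,0,0.1,0,0,0],[0,0,0.2,0,0,0],[0,0,0.3,0,0,0],[0,0,0.3,0,0,0],[0,0,0.4,0,0,0],[0,0,0.4,0,0,0],[0,0,0.4,0,0,0],[0,0,0.4,0,0,0]]}}

```text
time_s: 5.77
position: [0.5409, -0.2168, 0.1205]
tool_rot: [[0.967, -0.254, 0.001], [-0.254, -0.967, -0.001], [0.001, 0.0, -1.0]]
ft_force: [-3.1, 2.6, 8.7]
grip_width: -0.0003
gripper_force: 4.6
```

Call:
{"op": "jog_arm", "data": {"targets": [[0,0,0.1,0,0,0],[0,0,0.1,0,0,0],[0,0,-3,0,0,0],[0,0,-7,0,0,0],[0,0,-11,0,0,0],[-17.9,-33,-13,0,0,-19],[-17.9,-33,-13,0,0,-19],[-17.9,-33,-13,0,0,-19]]}}

```text
time_s: 6.43
position: [0.5106, -0.0945, 0.2364]
tool_rot: [[0.997, 0.079, 0.001], [0.079, -0.997, -0.0], [0.001, 0.0, -1.0]]
ft_force: [1.7, 1.7, -0.1]
grip_width: 0.0001
gripper_force: 0.0
```

Run:
```python
from h import *
im=env.get_image("top"); W=cloud(im); save(im,"top1")
m=np.all((W>[.48,-.36,.105])&(W<[.72,-.1,.2]),-1); p=W[m]
A=np.c_[p[:,:2],np.ones(len(p))]; c,*_=np.linalg.lstsq(A,p[:,2],rcond=None)
print(len(p),np.percentile(p[:,2],[1,50,99]),c)
s=env.observe();print(s["position"],s["ft_force"])
# purple tin
m=(W[...,2]>.03)&(W[...,2]<.07)&(W[...,0]<.47)&(W[...,0]>.4)&(W[...,1]>.1)&(W[...,1]<.3); print(m.sum(), np.nanmedian(W[m],0) if m.any() else 0)
```

```text
2921 [0.11390105 0.1208386  0.12654709] [-0.00150115 -0.00137454  0.12126624]
[ 0.50867044 -0.08788137  0.23709297] [-1.11265394  6.66597453  1.29130025]
162 [0.43804349 0.21145387 0.04753052]
```

Call:
{"op": "jog_arm", "data": {"targets": [[-3.9,-23.5,0,0,0,0],[-3.9,-23.5,0,0,0,0],[-3.9,-23.5,0,0,0,0],[-3.9,-23.5,0,0,0,0],[-3.9,-23.5,0,0,0,0],[-3.9,-23.5,0,0,0,0],[-3.9,-23.5,2,0,0,0],[-3.9,-23.5,4,0,0,0]]}}

```text
time_s: 7.15
position: [0.4548, 0.1377, 0.1963]
tool_rot: [[0.997, 0.077, 0.003], [0.077, -0.997, 0.0], [0.003, -0.0, -1.0]]
ft_force: [0.3, 0.5, -0.0]
grip_width: -0.0001
gripper_force: 0.0
```

Call:
{"op": "jog_arm", "data": {"targets": [[-0.3,-0.6,4,0,0,0],[-0.3,-0.6,8,0,0,0],[-0.3,-0.6,11,0,0,0],[-0.3,-0.6,13,0,0,0],[-0.3,-0.6,14.3,0,0,0],[-0.3,-0.6,14.3,0,0,0]]}}

```text
time_s: 7.65
position: [0.4502, 0.1416, 0.0508]
tool_rot: [[0.997, 0.074, -0.005], [0.074, -0.997, -0.0], [-0.005, -0.0, -1.0]]
ft_force: [0.4, -0.6, -0.1]
grip_width: -0.0001
gripper_force: 0.0
```

Call:
{"op": "jog_arm", "data": {"targets": [[0.8,-0.4,0,0,0,0],[1.6,-0.5,0,0,0,0],[2.0,-0.5,0,0,0,0],[2.4,-0.5,0,0,0,0],[2.8,-0.5,0,0,0,0],[3.2,-0.5,0,0,0,0],[3.6,-0.5,0,0,0,0],[4.0,-0.5,0,0,0,0]]}}

```text
time_s: 8.32
position: [0.4912, 0.1497, 0.0532]
tool_rot: [[0.997, 0.074, -0.0], [0.074, -0.997, -0.0], [-0.0, 0.0, -1.0]]
ft_force: [-1.2, 0.1, 0.6]
grip_width: -0.0002
gripper_force: 0.6
```

Call:
{"op": "jog_arm", "data": {"targets": [[0.4,0,0,0,0,0],[0.8,0,0,0,0,0],[1.2,0,0,0,0,0],[1.6,0,0,0,0,0],[2.0,0,0,0,0,0],[2.4,0,0,0,0,0],[2.8,0,0,0,0,0],[3.2,0,0,0,0,0]]}}

```text
time_s: 8.98
position: [0.5232, 0.1521, 0.053]
tool_rot: [[0.997, 0.074, -0.0], [0.074, -0.997, -0.0], [-0.0, 0.0, -1.0]]
ft_force: [-2.0, -1.4, 0.1]
grip_width: -0.0001
gripper_force: 0.6
```

Call:
{"op": "jog_arm", "data": {"targets": [[0.4,0,0,0,0,0],[0.8,0,0,0,0,0],[1.2,0,0,0,0,0],[1.6,0,0,0,0,0],[2.0,0,0,0,0,0],[2.3,0,0,0,0,0],[2.6,0,0,0,0,0],[2.8,0,0,0,0,0]]}}

```text
time_s: 9.65
position: [0.5511, 0.1542, 0.053]
tool_rot: [[0.997, 0.074, 0.0], [0.074, -0.997, 0.0], [0.0, -0.0, -1.0]]
ft_force: [-0.5, -0.7, -0.8]
grip_width: -0.0001
gripper_force: 0.5
```

Call:
{"op": "jog_arm", "data": {"targets": [[0.1,0,0,0,0,0],[0.3,0,0,0,0,0],[0.4,0,0,0,0,0],[0.5,0,0,0,0,0],[0.6,0,0,0,0,0],[0.7,0,0,0,0,0],[0.8,0,0,0,0,0],[0.9,0,0,0,0,0]]}}

```text
time_s: 10.32
position: [0.5598, 0.1548, 0.053]
tool_rot: [[0.997, 0.074, -0.0], [0.074, -0.997, 0.0], [-0.0, -0.0, -1.0]]
ft_force: [-0.8, -0.3, -0.6]
grip_width: 0.0002
gripper_force: 0.5
```

Call:
{"op": "jog_arm", "data": {"targets": [[0.1,0,0,0,0,0],[0.2,0,0,0,0,0],[0.3,0,0,0,0,0],[0.4,0,0,0,0,0],[0.5,0,0,0,0,0],[0.6,0,0,0,0,0],[0.7,0,0,0,0,0],[0.8,0,0,0,0,0]]}}

```text
time_s: 10.98
position: [0.5678, 0.1554, 0.0531]
tool_rot: [[0.997, 0.074, 0.0], [0.074, -0.997, 0.0], [0.0, -0.0, -1.0]]
ft_force: [-1.6, -1.3, -0.6]
grip_width: 0.0002
gripper_force: 0.5
```

Call:
{"op": "jog_arm", "data": {"targets": [[0.1,0,0,0,0,0],[0.2,0,0,0,0,0],[0.3,0,0,0,0,0],[0.3,0,0,0,0,0],[0.4,0,0,0,0,0],[0.4,0,0,0,0,0],[0.5,0,0,0,0,0],[0.5,0,0,0,0,0]]}}

```text
time_s: 11.65
position: [0.5686, 0.1555, 0.0529]
tool_rot: [[0.997, 0.075, -0.01], [0.075, -0.997, -0.001], [-0.01, 0.001, -1.0]]
ft_force: [-19.7, -3.9, 12.2]
grip_width: -0.0003
gripper_force: 9.7
```

Call:
{"op": "jog_arm", "data": {"targets": [[-0.7,0,0,0,0,0],[-3,0,0,0,0,0],[-5,0,-3,0,0,0],[-7,0,-7,0,0,0],[-9,-3,-9,0,0,0],[-11,-7,-9,0,0,0],[-11.6,-10.5,-9,0,0,0],[-11.6,-13.9,-9,0,0,0]]}}

```text
time_s: 12.32
position: [0.4451, 0.2877, 0.1442]
tool_rot: [[0.997, 0.074, 0.002], [0.074, -0.997, 0.001], [0.002, -0.001, -1.0]]
ft_force: [0.7, 0.0, 0.6]
grip_width: -0.0004
gripper_force: 0.0
```

Call:
{"op": "jog_arm", "data": {"targets": [[0,0,0,0,0,0],[0,0,0,0,0,0]]}}

```text
time_s: 12.48
position: [0.4465, 0.2872, 0.1432]
tool_rot: [[0.997, 0.077, 0.001], [0.077, -0.997, 0.001], [0.001, -0.0, -1.0]]
ft_force: [0.1, -1.0, -0.1]
grip_width: 0.0002
gripper_force: 0.0
```

Call:
{"op": "jog_arm", "data": {"targets": [[0,0,3,0,0,0],[0,0,6,0,0,0],[0,0,8,0,0,0],[0,0,9,0,0,0],[0.5,0,9,0,0,0],[1.0,0,9,0,0,0],[1.5,0,9,0,0,0],[2.0,0,9,0,0,0]]}}

```text
time_s: 13.15
position: [0.4682, 0.2874, 0.0544]
tool_rot: [[0.997, 0.074, 0.003], [0.074, -0.997, 0.001], [0.003, -0.001, -1.0]]
ft_force: [-0.7, 0.1, -0.7]
grip_width: -0.0003
gripper_force: 0.0
```

Call:
{"op": "jog_arm", "data": {"targets": [[0.4,0,0,0,0,0],[0.8,0,0,0,0,0],[1.2,0,0,0,0,0],[1.6,0,0,0,0,0],[2.0,0,0,0,0,0],[2.4,0,0,0,0,0],[2.8,0,0,0,0,0],[3.2,0,0,0,0,0]]}}

```text
time_s: 13.82
position: [0.4989, 0.2897, 0.053]
tool_rot: [[0.997, 0.074, -0.0], [0.074, -0.997, -0.0], [-0.0, 0.0, -1.0]]
ft_force: [-0.9, -0.3, 0.3]
grip_width: 0.0001
gripper_force: 0.6
```

Call:
{"op": "jog_arm", "data": {"targets": [[0.4,0,0,0,0,0],[0.8,0,0,0,0,0],[1.2,0,0,0,0,0],[1.6,0,0,0,0,0],[2.0,0,0,0,0,0],[2.4,0,0,0,0,0],[2.7,0,0,0,0,0],[3.0,0,0,0,0,0]]}}

```text
time_s: 14.48
position: [0.5288, 0.2919, 0.053]
tool_rot: [[0.997, 0.074, -0.0], [0.074, -0.997, -0.0], [-0.0, 0.0, -1.0]]
ft_force: [-1.4, -1.1, 0.8]
grip_width: 0.0001
gripper_force: 0.6
```

Call:
{"op": "jog_arm", "data": {"targets": [[0.3,0,0,0,0,0],[0.6,0,0,0,0,0],[0.9,0,0,0,0,0],[1.2,0,0,0,0,0],[1.5,0,0,0,0,0],[1.7,0,0,0,0,0],[1.9,0,0,0,0,0],[2.0,0,0,0,0,0]]}}

```text
time_s: 15.15
position: [0.5487, 0.2934, 0.053]
tool_rot: [[0.997, 0.074, 0.0], [0.074, -0.997, 0.0], [0.0, -0.0, -1.0]]
ft_force: [-1.3, -0.9, 0.5]
grip_width: -0.0001
gripper_force: 0.6
```

Call:
{"op": "jog_arm", "data": {"targets": [[0.1,0,0,0,0,0],[0.2,0,0,0,0,0],[0.3,0,0,0,0,0],[0.4,0,0,0,0,0],[0.5,0,0,0,0,0],[0.6,0,0,0,0,0],[0.7,0,0,0,0,0],[0.8,0,0,0,0,0]]}}

```text
time_s: 15.82
position: [0.5565, 0.294, 0.053]
tool_rot: [[0.997, 0.074, -0.0], [0.074, -0.997, -0.0], [-0.0, 0.0, -1.0]]
ft_force: [-0.8, -1.0, -0.5]
grip_width: -0.0002
gripper_force: 0.5
```

Call:
{"op": "jog_arm", "data": {"targets": [[0.1,0,0,0,0,0],[0.2,0,0,0,0,0],[0.3,0,0,0,0,0],[0.4,0,0,0,0,0],[0.5,0,0,0,0,0],[0.6,0,0,0,0,0]]}}

```text
time_s: 16.32
position: [0.5593, 0.2942, 0.0529]
tool_rot: [[0.997, 0.075, -0.008], [0.075, -0.997, -0.002], [-0.008, 0.001, -1.0]]
ft_force: [-18.0, -3.6, 10.3]
grip_width: 0.0003
gripper_force: 9.3
```

The wide drawer stopped at 0.559 m, where I predicted. Next I'll retreat and check.

Call:
{"op": "jog_arm", "data": {"targets": [[-0.7,0,0,0,0,0],[-3,0,0,0,0,0],[-5,0,-3,0,0,0],[-7,0,-7,0,0,0],[-8,2,-11,0,0,0],[-9,6,-14,0,0,0],[-9,10,-16,0,0,0],[-10,14,-16,0,0,0]]}}

```text
time_s: 16.98
position: [0.4762, 0.1623, 0.2143]
tool_rot: [[0.997, 0.076, 0.008], [0.076, -0.997, 0.001], [0.008, -0.0, -1.0]]
ft_force: [0.5, -0.9, 0.1]
grip_width: -0.0002
gripper_force: 0.0
```

Call:
{"op": "jog_arm", "data": {"targets": [[-2,4,0,0,0,0],[-4,8,0,0,0,0],[-6,12,0,0,0,0],[-8,15,0,0,0,0],[-8,19,0,0,0,0],[-8,23,0,0,0,0],[-8,26,0,0,0,0],[-8,26,0,0,0,0]]}}

```text
time_s: 17.65
position: [0.4152, -0.1073, 0.2109]
tool_rot: [[0.998, 0.069, 0.002], [0.069, -0.998, -0.002], [0.002, 0.003, -1.0]]
ft_force: [-0.1, -0.6, 0.1]
grip_width: 0.0002
gripper_force: 0.0
```

Run:
```python
from h import *
T0=np.load("top0.npy")
im=env.get_image("top"); W=cloud(im); save(im,"top2"); im2=env.get_image("side"); save(im2,"side2"); S=cloud(im2)
c=np.array([.9974,.072]); 
for n,V in(("top",W),("side",S)):
    a=(V[...,2]>.056)&(V[...,2]<.074)&(V[...,0]>.54)&(V[...,0]<.605)&(V[...,1]>.06)&(V[...,1]<.4)
    q=V[a]
    for lo,hi in((.1,.2),(.21,.38)):
        k=q[(q[:,1]>lo)&(q[:,1]<hi)]; print(n,lo,len(k),np.median(k,0).round(3) if len(k) else 0, np.median(k[:,:2]@c) if len(k) else 0)
m=np.all((W>[.48,-.36,.105])&(W<[.72,-.1,.2]),-1); p=W[m]
A=np.c_[p[:,:2],np.ones(len(p))]; print("lid",np.linalg.lstsq(A,p[:,2],rcond=None)[0])
print(env.observe()["position"],env.observe()["time_s"])
```

```text
top 0.1 131 [0.587 0.156 0.067] 0.5958540008366207
top 0.21 224 [0.579 0.294 0.067] 0.5980126383652296
side 0.1 167 [0.585 0.162 0.066] 0.5947631255646749
side 0.21 408 [0.584 0.304 0.066] 0.6040163780720189
lid [-0.00261773  0.0017794   0.12270993]
[ 0.41449153 -0.10329015  0.21063808] 17.75
```

View pics/top2.png

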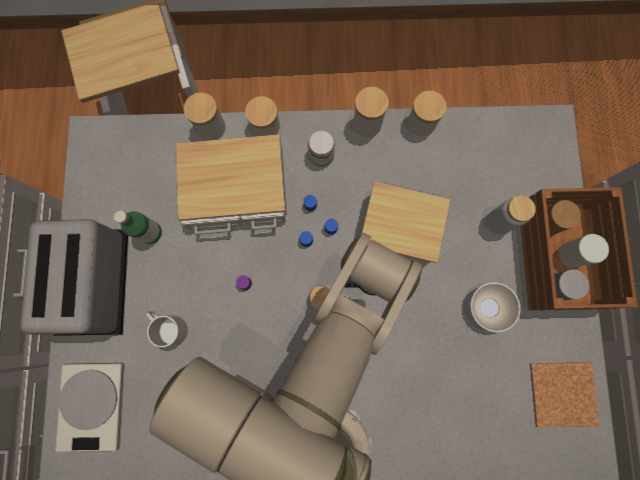

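View pics/side2.png

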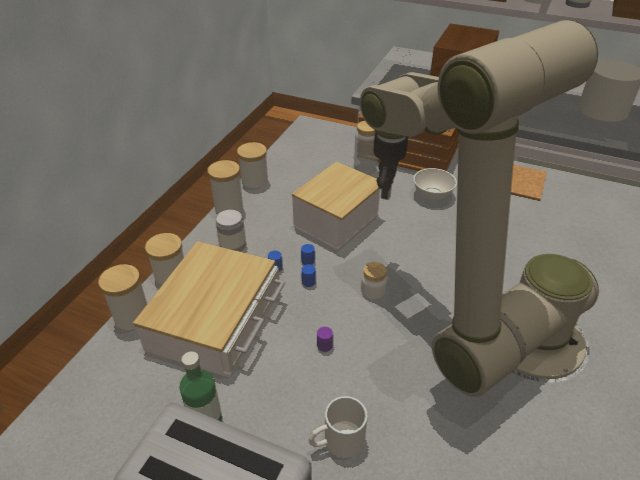

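The top view shows both drawer fronts under the board, with bars at about (213,228) and (264,222), and the lid flat at about (407,222). The side view agrees, and the other items are where they were. The arm touches nothing.

```bash
python3 -c "
from rig import env
print(env.close_job())"
```

```text
the job is handed in; nothing more can be done
None
```

Both spice drawers are pushed fully home and the biscuit bin's lid lies flat shut; the final pictures show nothing else on the counter moved, and the job is handed in at about 18 s of the 72 s allowed.

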